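# Stand the packing tamper in its stand

### The arm

A 7-joint arm with a two-finger parallel gripper is mounted at the origin on a cart in front of the work surface, level with it; the furniture and walls round the work are solid. World frame = base frame: x ahead of the robot, y to its left, z up, the work surface at z = 0. Lengths are in m, angles in rad, forces in N, time in s.
With the tool pointing down it reaches from about 0.4 to 0.85 m from the base axis. Payload 10.4 kg.
Tool frame: the origin (TCP) lies midway between the tips of the shut fingers; the grasp point (between the pads) lies 19 mm behind it; z points along the fingers, y is the direction in which the jaws open and shut (so a half turn about z gives the same grasp; the last joint's range is limited). The gripper opens to 87 mm and grips with 3 to 60 N. Pads are 19 mm wide; open, the fingers measure 117 mm over their backs; the gripper's body (75 mm by 190 mm) begins 51 mm behind the grasp point.
Start: joints at [1.107, 0.332, -0.065, 1.46, 0.022, 1.35, -0.088], TCP at [0.267, -0.565, 0.223] pointing down, gripper open.
Joint ranges: [-2.6, 2.6], [-0.5, 2.12], [-1.47, 1.34], [0.16, 2.42], [-1.27, 4.41], [0.06, 2.06], [-2.6, 2.6]. Speed limits (rad/s): [2.22, 2.22, 2.79, 2.79, 3.14, 3.14, 3.14].

### API

Orientations are given as a unit quaternion [x, y, z, w].
In Python, from bench import r gives the robot as it stands.
- The arm moves only by the tool step_arm, never from a script. Its argument "increments" is a list of rows, each a list of 2 entries, a list of its own where there are three numbers: the shift along the tool's x, y, z in m, then the turn, a rotation vector about the tool's x, y, z in rad. A call has 1 to 5 rows; each row is the pose to reach, as a shift and turn from the pose measured when the call began, along the tool's axes at that moment; what a row does not reach only later rows make up. A row lasts 1/10 s, in which the tool goes at most 50 mm and 8.59 degrees, less where a joint would pass 70% of its speed; a pose out of reach is approached as far as the arm can. A call with a gripper value outside its range is refused whole. "hand" is the closure, from -1 (fully open) to 1 (shut), so that 0 is half open, set as the call begins (left out, the last holds). The fingers move at their own pace and stop on an object; "grip_force" is the grip in N (left out, the last holds). Time passes only in rows, so rows that repeat a pose let the fingers close. It gives the time, the measured TCP pose, the force and the opening at its end, in the units of the state.
- r.read_state(): the state, without advancing time (a new reading comes with each control period).
- r.camera(name): name is "scene" or "top" or "wrist"; returns a dict with "pixels" (400x640x3 uint8, blue, green, red), "camera_matrix" (3x3 intrinsics, pixels), "extrinsics" (4x4, takes a point from camera to world coordinates). Camera axes: x right, y up, looking along -z (the intrinsics and any distortion apply to the point x, -y, -z); pixel columns grow to the right and rows downward; lengths in m; the calibration is good to about 2 mm. The wrist camera is an equidistant fisheye: a pixel r from the principal point sees the ray r / f radians off the axis. A picture is of the moment at which its call begins. There is no depth.
- r.close_job(): hands the job in, once; it reports no verdict.
The state is a dict: "time": time; "joint_positions": joint angles; "joint_vel": joint speeds; "joint_torque": joint torques, N m; "ee_pos": TCP position; "eef_rot": TCP orientation; "ft_force": force on the tool from outside, world axes, zero at the start; "torque": the same for the moment, N m; "width": finger opening in m.
Only numpy, scipy, OpenCV 4.12 (cv2) and the standard library are available. Lean on these libraries where they do the work, as an engineer would, in place of code of your own. Each camera call takes 0.05 s, during which the arm holds its last target.

### The job

The longer of the two ball-ended tampers lies on the worktop. Grip it firmly by its ball and lift it clear, lying across the fingers; then, in the air, ease the grip so that it swings down and hangs plumb, and grip it firmly again. Set it foot down on the floor of the empty stand's well before you let go, and leave the shorter tamper standing where it is.

Things in the scene. Friction and masses are not known exactly. Their poses are not given: they have to be found in the camera images.
- tamper: The long tamper, 0.15 kg (+-10 %). Held by the ball, it keeps its angle gripped with 50 N a finger or more, creeps down at 30 N, and at 7 to 10 N swings down and comes to rest plumb within 2 s; over 12 N it stops short of plumb, under 7 N it may slip out. Firm regrip: 20 N a finger or more. Origin on the underside as it lies, half-way from ball centre to foot face; axes as the ball's.
- tamper_ball (a point): Centre of the long tamper's black ball, 28 mm across, on a steel stem 10 mm thick; the other end is a hexagonal steel foot 28 mm over flats (32 over corners), 34 mm long. 134 mm long over all. It starts lying level, ball centre 14 mm above the worktop. x axis: along the stem from foot to ball (points up when it stands foot down).
- tamper_foot (a point): Centre of the flat end face of the long tamper's foot, 120 mm from the ball's centre along the stem; same axes as the ball's.
- empty_stand_well (a point): Centre of the floor of the round well in the empty stand: a fixed square aluminium block 80 x 80 x 50 mm high; the well is 56 mm wide and 42 mm deep, so its floor is 8 mm above the worktop. z axis up. Standing in it, the tamper's ball centre is 128 mm above the worktop.
- short_tamper_ball (a point): Centre of the ball of the other, shorter tamper (85 mm from foot face to ball centre, otherwise alike), which already stands upright in another stand just like the empty one, ball centre 93 mm above the worktop. Leave it.
Things that resemble listed ones, but are neither listed nor needed, are in the scene too. Leave any green or pink look-alike of the tamper alone.

How it is judged:
On the way, in this order (a step that is already met when the one before it is completed fails the run):
1. the long tamper is held clear of the worktop, still nearer level than upright (angle between tamper_ball's own x axis and vertical above 0.8 rad and height (world z) of tamper_foot above 0.03 m and contact force between the fingers and tamper above 1 N), for 0.1 s.
2. eased to a light grip in the air, it has swung down to within 20 degrees of plumb (angle between tamper_ball's own x axis and vertical below 0.35 rad and height (world z) of tamper_foot above 0.03 m and contact force between the fingers and tamper between 0.3 and 30 N), for 0.05 s.
3. it is gripped firmly again while plumb in the air (angle between tamper_ball's own x axis and vertical below 0.2 rad and height (world z) of tamper_foot above 0.03 m and contact force between the fingers and tamper above 30 N), for 0.2 s.
4. it is set down into the empty stand's well while still held (horizontal distance between tamper_foot and empty_stand_well below 0.018 m and z of tamper_foot in the frame of empty_stand_well below 0.01 m and contact force between the fingers and tamper above 1 N), for 0.1 s.
At the end, for the whole second after the job is handed in: The long tamper stands at rest and released in the empty stand's well: foot face within 6 mm of the well's floor and 18 mm of its middle, upright within about 11 degrees (horizontal distance between tamper_foot and empty_stand_well below 0.018 m and z of tamper_foot in the frame of empty_stand_well below 0.006 m and angle between tamper_ball's own x axis and vertical below 0.2 rad and linear speed of tamper below 0.02 m/s); the robot touches nothing.
It fails at once if the shorter tamper's ball is moved more than 20 mm (distance of short_tamper_ball from where it was at the start of the episode above 0.02 m).
It also fails if it takes over 51 s, if anything falls off the work surface, if the arm or the gripper's body presses on something with over 40 N, if the wrist force passes 120 N, or if a joint passes its speed limit or range.

## Working session

There is one attempt and no reset: what is moved stays moved. The work goes in short steps, Python scripts to look and compute and a tool call to move; the robot and the scene stay as the last step left them, time stands still between calls to the robot, and variables do not carry over. Pictures are saved under pics/ and viewed, and the job is handed in when it is done.

Besides the shell and the picture viewer there is one more tool, called after ">>>" in YAML: its name, and indented under it one key for each argument. step_arm: Moves the arm, as the interface text tells. Its arguments: {"type":"object","properties":{"increments":{"type":"array"},"hand":{"type":"number"},"grip_force":{"type":"number"}},"required":["increments"]}

```bash
mkdir -p pics; ls; python3 - <<'E'
from bench import r
import cv2,json,numpy as np
s=r.read_state(); print({k:np.round(v,3).tolist() for k,v in s.items()})
import pickle
d={}
for n in ["scene","top","wrist"]:
    c=r.camera(n); d[n]=c; cv2.imwrite(f"pics/{n}0.png",c["pixels"]); print(n,np.round(c["camera_matrix"],2).tolist(),np.round(c["extrinsics"],4).tolist(), [k for k in c])
pickle.dump(d,open("cam0.pkl","wb"))
E
```

```text
pics
{'time': 0.0, 'joint_positions': [1.107, 0.333, -0.065, 1.461, 0.022, 1.35, -0.088], 'joint_vel': [-0.0, 0.001, -0.001, -0.001, 0.001, 0.0, -0.0], 'joint_torque': [-0.0, -62.326, 0.025, -38.99, -0.061, 0.04, 0.0], 'ee_pos': [0.267, -0.565, 0.222], 'eef_rot': [0.976, 0.219, -0.0, -0.001], 'ft_force': [-0.421, 1.141, 0.156], 'torque': [0.006, -0.0, 0.05], 'width': 0.087}
scene [[472.57, 0.0, 315.47], [0.0, 472.57, 200.91], [0.0, 0.0, 1.0]] [[-0.9104, -0.3465, 0.2259, 0.7854], [0.4135, -0.7507, 0.5152, 0.6061], [-0.0089, 0.5625, 0.8268, 1.2717], [0.0, 0.0, 0.0, 1.0]] ['pixels', 'camera_matrix', 'extrinsics']
top [[467.45, 0.0, 321.56], [0.0, 467.45, 203.15], [0.0, 0.0, 1.0]] [[0.03, 0.9974, -0.0659, 0.378], [-0.9996, 0.0298, -0.0027, -0.1314], [-0.0007, 0.0659, 0.9978, 1.5501], [0.0, 0.0, 0.0, 1.0]] ['pixels', 'camera_matrix', 'extrinsics']
wrist [[309.71, 0.0, 323.23], [0.0, 309.71, 204.86], [0.0, 0.0, 1.0]] [[0.4263, 0.8674, 0.2569, 0.3394], [-0.9046, 0.4091, 0.1197, -0.5316], [-0.0013, -0.2834, 0.959, 0.3839], [0.0, 0.0, 0.0, 1.0]] ['pixels', 'camera_matrix', 'extrinsics']
```

View pics/scene0.png

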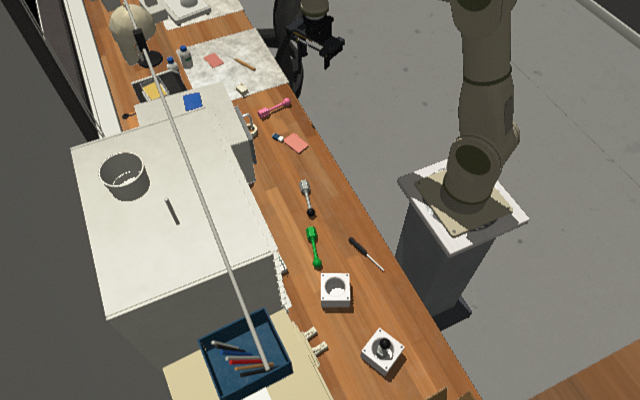

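View pics/top0.png

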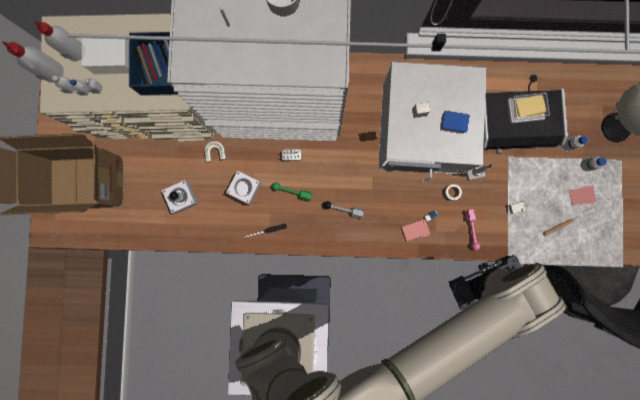

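View pics/wrist0.png

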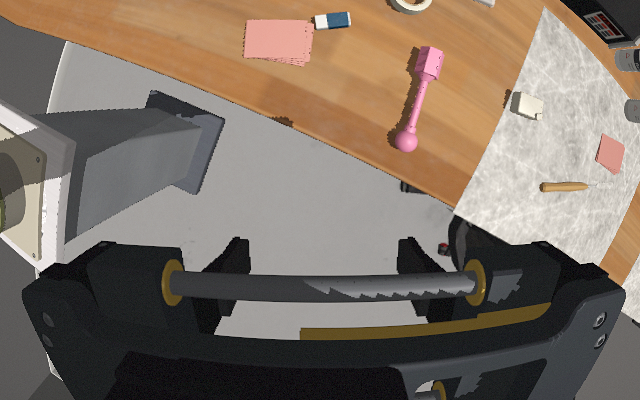

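The top view shows these candidates: a black-ball steel tamper (ball at 327,205; foot at 358,211), a green look-alike (277,188), a pink look-alike (472,215), the short tamper standing in a stand (178,196), and the empty stand (242,187). I choose the black and steel one, and will check it in a close crop.

```bash
python3 - <<'E'
import pickle,cv2,numpy as np
d=pickle.load(open("cam0.pkl","rb"))
t=d["top"]["pixels"]; a=cv2.resize(t[165:225,150:230],None,fx=8,fy=8,interpolation=cv2.INTER_CUBIC);b=cv2.resize(t[165:225,220:260],None,fx=8,fy=8,interpolation=cv2.INTER_CUBIC)
cv2.imwrite("pics/crop_stand.png",cv2.resize(t[165:225,155:265],None,fx=7,fy=7,interpolation=cv2.INTER_CUBIC))
cv2.imwrite("pics/crop_tamper.png",cv2.resize(t[185:230,310:370],None,fx=12,fy=12,interpolation=cv2.INTER_CUBIC))
s=d["scene"]["pixels"]
cv2.imwrite("pics/crop_sc1.png",cv2.resize(s[170:225,285:330],None,fx=10,fy=10,interpolation=cv2.INTER_CUBIC))
cv2.imwrite("pics/crop_sc2.png",cv2.resize(s[260:320,305:365],None,fx=10,fy=10,interpolation=cv2.INTER_CUBIC))
E
```

```text
(no output)
```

View pics/crop_stand.png

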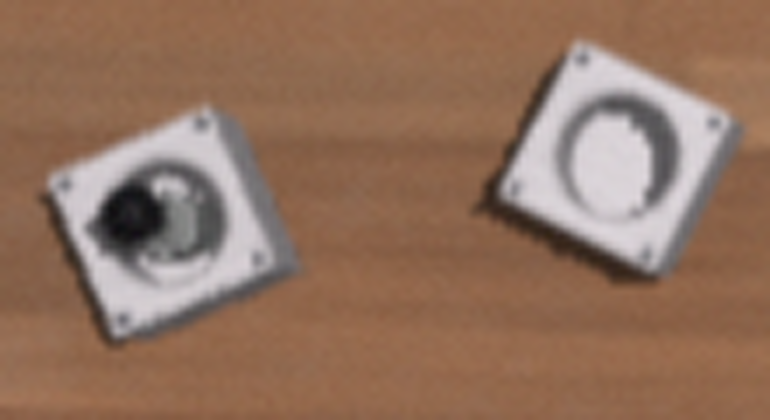

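View pics/crop_tamper.png

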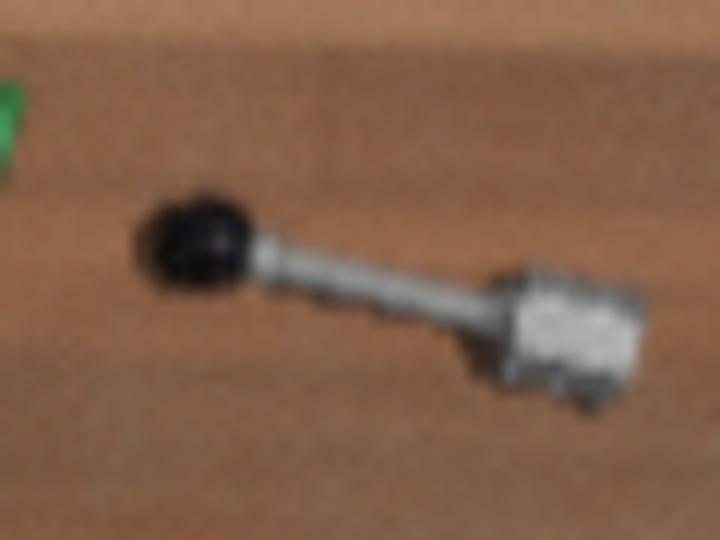

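View pics/crop_sc1.png

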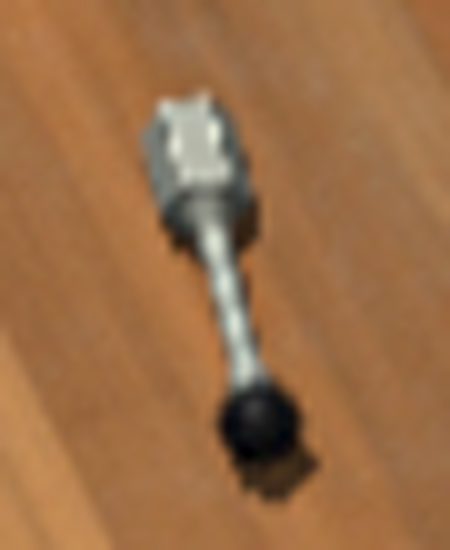

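View pics/crop_sc2.png

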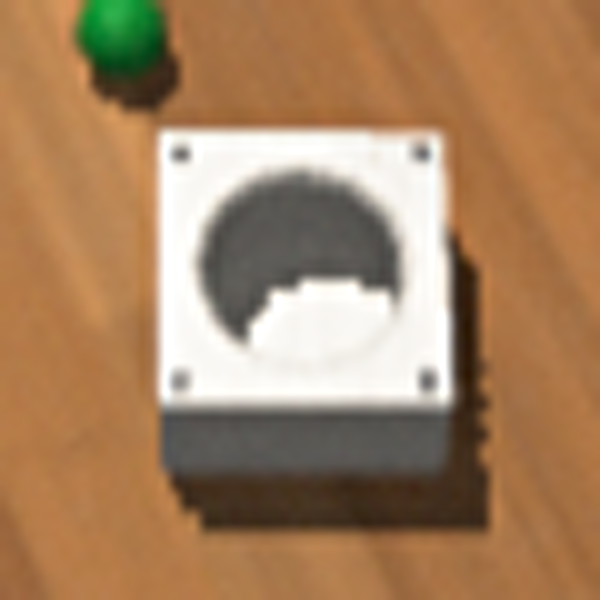

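The crops confirm it: black ball, steel stem, hex foot. I'll triangulate from both cameras.

```bash
cat > h.py <<'E'
import numpy as np,cv2
from scipy.spatial.transform import Rotation as R
def ray(c,u,v,fish=False):
    K=c["camera_matrix"];E=np.array(c["extrinsics"])
    x=(u-K[0][2])/K[0][0];y=(v-K[1][2])/K[1][1]
    if fish:
        rr=np.hypot(x,y); s=np.sin(rr)/rr if rr>1e-9 else 1; d=np.array([x*s,-y*s,-np.cos(rr)])
    else: d=np.array([x,-y,-1.])
    d=E[:3,:3]@d; return E[:3,3],d/np.linalg.norm(d)
def onz(c,u,v,z,fish=False):
    o,d=ray(c,u,v,fish); return o+d*(z-o[2])/d[2]
def tri(l):
    A=0;b=0
    for o,d in l:
        P=np.eye(3)-np.outer(d,d);A=A+P;b=b+P@o
    return np.linalg.solve(A,b)
def proj(c,p,fish=False):
    K=c["camera_matrix"];E=np.array(c["extrinsics"]); q=E[:3,:3].T@(np.array(p)-E[:3,3]); x,y,z=q[0],-q[1],-q[2]
    if fish:
        rr=np.hypot(x,y);th=np.arctan2(rr,z); x,y=x/rr*th,y/rr*th
    else: x,y=x/z,y/z
    return np.array([K[0][0]*x+K[0][2],K[1][1]*y+K[1][2]])
def tool(p,yaw_opt=None):
    pass
E
python3 - <<'E'
import pickle
from h import *
d=pickle.load(open("cam0.pkl","rb"));T=d["top"];S=d["scene"]
cv=lambda X,Y,s,x0,y0:((X+.5)/s-.5+x0,(Y+.5)/s-.5+y0)
bt=cv(203,243,12,310,185); bs=cv(260,422,10,285,170)
print("ball",onz(T,*bt,.014),onz(S,*bs,.014),tri([ray(T,*bt),ray(S,*bs)]))
ht=cv(575,330,12,310,185)
p1=onz(T,*cv(262,255,12,310,185),.014);p2=onz(T,*cv(490,307,12,310,185),.014);d1=(p2-p1);print("stem dir top",np.degrees(np.arctan2(d1[1],d1[0])))
p1=onz(S,*cv(250,375,10,285,170),.014);p2=onz(S,*cv(212,235,10,285,170),.014);d1=(p2-p1);print("stem dir scene",np.degrees(np.arctan2(d1[1],d1[0])))
wt=cv(614,156,7,155,165); ws=cv(302,266.3,10,305,260)
print("well",onz(T,*wt,.05),onz(S,*ws,.05),tri([ray(T,*wt),ray(S,*ws)]))
st=cv(156,222,7,155,165);print("other stand",onz(T,*st,.05)); print('short ball',onz(T,*cv(132,212,7,155,165),.093))
for X,Y in[(582,58),(713,123),(645,255),(516,188)]: print(onz(T,*cv(X,Y,7,155,165),.05))
E
```

```text
ball [ 0.47452984 -0.14357724  0.014     ] [ 0.4730458  -0.14630888  0.014     ] [ 0.47421987 -0.14353126  0.01865933]
stem dir top -101.15982700458409
stem dir scene -101.30400887343005
well [0.52205864 0.12964968 0.05      ] [0.52153837 0.12872377 0.05      ] [0.52189725 0.12936509 0.05164603]
other stand [0.48528886 0.33900509 0.05      ]
short ball [0.48637201 0.33647013 0.093     ]
[0.56701047 0.14628116 0.05      ]
[0.53868736 0.08466744 0.05      ]
[0.47681125 0.11352511 0.05      ]
[0.50592684 0.17413356 0.05      ]
```

```bash
cat >> h.py <<'E'
def pose_down(p,ydeg):
    a=np.radians(ydeg); y=np.array([np.cos(a),np.sin(a),0]);z=np.array([0,0,-1.]);x=np.cross(y,z)
    return np.array(p),R.from_matrix(np.c_[x,y,z])
def delta(s,p,ydeg):
    P,Q=pose_down(p,ydeg); q=R.from_quat(s["eef_rot"]); return np.round(q.inv().apply(P-s["ee_pos"]),4).tolist(),np.round((q.inv()*Q).as_rotvec(),3).tolist()
E
python3 - <<'E'
from bench import r
from h import *
s=r.read_state(); print(delta(s,[.474,-.145,.16],-11)); print(delta(s,[.474,-.145,.16],169))
E
```

```text
([0.3668, -0.2913, 0.0622], [-0.001, -0.0, -0.938])
([0.3668, -0.2913, 0.0622], [-0.001, 0.001, 2.204])
```

>>> step_arm:
  increments:
    - [[0.031, -0.024, 0.003], [0, 0, -0.08]]
    - [[0.061, -0.048, 0.008], [0, 0, -0.16]]
    - [[0.092, -0.073, 0.013], [0, 0, -0.24]]
    - [[0.122, -0.097, 0.018], [0, 0, -0.32]]
    - [[0.153, -0.121, 0.023], [0, 0, -0.4]]
  hand: -0.3
  grip_force: 60

```text
time: 0.65
ee_pos: [0.3535, -0.3888, 0.1988]
eef_rot: [0.912, 0.41, -0.0, -0.001]
ft_force: [-0.1, -0.7, -0.3]
width: 0.0591
```

```bash
python3 - <<'E'
from bench import r
from h import *
s=r.read_state(); print(s["time"],s["width"],s["ee_pos"],delta(s,[.474,-.145,.16],-11))
E
```

```text
0.65 0.05908216658130765 [ 0.35354999 -0.38877832  0.19875472] ([0.2622, -0.0719, 0.0389], [-0.001, -0.0, -0.535])
```

>>> step_arm:
  increments:
    - [[0.044, -0.012, 0.006], [0, 0, -0.09]]
    - [[0.087, -0.024, 0.013], [0, 0, -0.18]]
    - [[0.131, -0.036, 0.02], [0, 0, -0.27]]
    - [[0.175, -0.048, 0.026], [0, 0, -0.36]]
    - [[0.218, -0.06, 0.032], [0, 0, -0.45]]

```text
time: 1.15
ee_pos: [0.454, -0.1841, 0.1666]
eef_rot: [0.797, 0.604, -0.0, -0.0]
ft_force: [-0.1, -0.5, -0.1]
width: 0.0566
```

```bash
python3 - <<'E'
from bench import r
from h import *
s=r.read_state(); print(s["time"],s["width"],s["ee_pos"],delta(s,[.474,-.145,.16],-11))
E
```

```text
1.15 0.05660437754839673 [ 0.45395801 -0.18413717  0.16662629] ([0.0431, 0.0087, 0.0066], [-0.001, -0.001, -0.081])
```

>>> step_arm:
  increments:
    - [[0.03, 0.006, 0.004], [0, 0, -0.06]]
    - [[0.043, 0.009, 0.007], [0, 0, -0.081]]
    - [[0.043, 0.009, 0.007], [0, 0, -0.081]]
    - [[0.043, 0.009, 0.007], [0, 0, -0.081]]

```text
time: 1.55
ee_pos: [0.4737, -0.1466, 0.1595]
eef_rot: [0.772, 0.635, -0.0, -0.001]
ft_force: [-1.0, -0.6, -0.7]
width: 0.0565
```

```bash
python3 - <<'E'
from bench import r
from h import *
import pickle
s=r.read_state(); print(s["time"],s["width"],s["ee_pos"],s["joint_positions"],delta(s,[.474,-.145,.16],-11))
w=r.camera("wrist");pickle.dump(w,open("w1.pkl","wb"));cv2.imwrite("pics/w1.png",w["pixels"])
print(proj(w,[.474,-.145,.014],True),proj(w,[.451,-.263,.014],True))
E
```

```text
1.55 0.05649309398529188 [ 0.47366943 -0.14656114  0.15951221] [ 0.67212025  0.1308132  -0.49447823  1.85475782  0.0670847   1.17373019
 -0.03941049] ([0.0016, 0.0, -0.0005], [-0.001, -0.0, -0.003])
[321.23773433 191.9254545 ] [321.73395448 292.49215454]
```

View pics/w1.png

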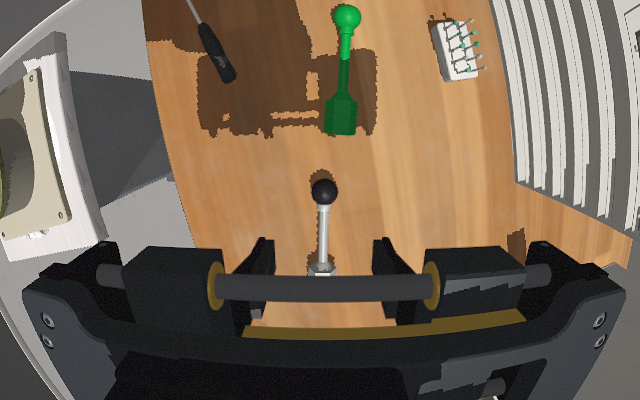

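The wrist view shows the black ball at about (324,191). The stem runs straight down the image to the foot at (321,270), and the green look-alike sits further off at (340,115). I'll enlarge the crop.

```bash
python3 - <<'E'
from h import *
import pickle
w=pickle.load(open("w1.pkl","rb"));im=w["pixels"]
cv2.imwrite("pics/w1c.png",cv2.resize(im[165:285,280:370],None,fx=5,fy=5,interpolation=cv2.INTER_CUBIC))
m=(im[170:215,300:350].max(2)<70).astype(np.uint8); n,l,st,c=cv2.connectedComponentsWithStats(m); print(st,c+[300,170])
E
```

```text
[[   0    0   50   45 1738]
 [  11    8   27   26  512]] [[324.65304948 192.35385501]
 [323.98046875 190.79882812]]
```

View pics/w1c.png

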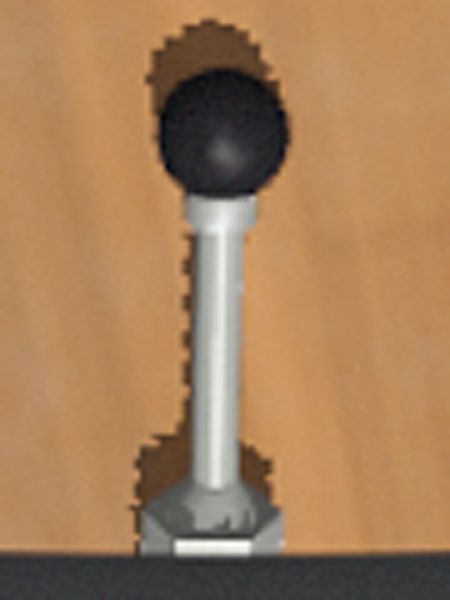

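```bash
python3 - <<'E'
from h import *
from bench import r
import pickle
w=pickle.load(open("w1.pkl","rb"))
f=lambda X,Y:onz(w,280+(X+.5)/5-.5,165+(Y+.5)/5-.5,.014,True)
b=f(224,132);p=f(222,215);q=f(215,485);print(b,np.degrees(np.arctan2(*(q-p)[1::-1])),np.degrees(np.arctan2(*(q-b)[1::-1])))
b=np.array([.477,-.1455,.014])
s=r.read_state();print(delta(s,[b[0],b[1],.06],-10.5),delta(s,[b[0],b[1],.004],-10.5))
E
```

```text
[ 0.47736435 -0.14466875  0.014     ] -102.54186266457624 -102.5222222420925
([0.0021, 0.0032, 0.0996], [-0.001, 0.0, -0.012]) ([0.0021, 0.0032, 0.1556], [-0.001, 0.0, -0.012])
```

>>> step_arm:
  increments:
    - [[0.001, 0.001, 0.03], [0, 0, 0.005]]
    - [[0.001, 0.002, 0.065], [0, 0, 0.01]]
    - [[0.001, 0.002, 0.1], [0, 0, 0.015]]
    - [[0.002, 0.002, 0.12], [0, 0, 0.015]]
    - [[0.002, 0.002, 0.12], [0, 0, 0.015]]

```text
time: 2.1
ee_pos: [0.4733, -0.1465, 0.0372]
eef_rot: [0.778, 0.628, -0.002, -0.002]
ft_force: [-1.6, -0.0, 0.2]
width: 0.0567
```

```bash
python3 - <<'E'
from bench import r
from h import *
s=r.read_state(); print(s["time"],s["width"],s["ee_pos"],delta(s,[.476,-.145,.004],-12))
w=r.camera("wrist");cv2.imwrite("pics/w2.png",w["pixels"])
print(proj(w,[.476,-.145,.014],True))
E
```

```text
2.1 0.056665974910824375 [ 0.47327748 -0.14652688  0.03719223] ([0.0021, 0.0025, 0.0332], [-0.006, -0.0, -0.004])
[323.70156551 237.37955874]
```

View pics/w2.png

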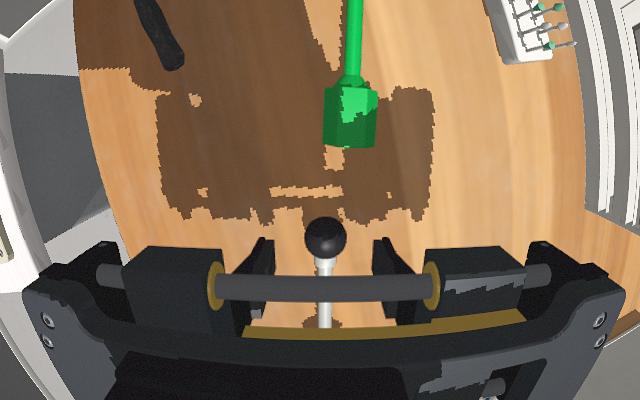

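The ball at (325,238) is centred between the fingertips at x=262 and x=385. I'll go down.

>>> step_arm:
  increments:
    - [[0.001, 0.002, 0.01], [0, 0, -0.004]]
    - [[0.002, 0.003, 0.02], [0, 0, -0.004]]
    - [[0.002, 0.003, 0.03], [-0.003, 0, -0.004]]
    - [[0.002, 0.003, 0.033], [-0.003, 0, -0.004]]
    - [[0.002, 0.003, 0.033], [-0.003, 0, -0.004]]

```text
time: 2.65
ee_pos: [0.4775, -0.1451, 0.0056]
eef_rot: [0.777, 0.63, -0.0, -0.001]
ft_force: [0.2, 0.8, -0.1]
width: 0.057
```

```bash
python3 - <<'E'
from bench import r
from h import *
s=r.read_state(); print(s["time"],s["width"],s["ee_pos"],delta(s,[.476,-.145,.004],-12))
w=r.camera("wrist");cv2.imwrite("pics/w3.png",w["pixels"][150:350,200:450].repeat(3,0).repeat(3,1))
print(proj(w,[.476,-.145,.014],True))
E
```

```text
2.65 0.05697266819143325 [ 0.47752337 -0.14509375  0.00555996] ([-0.0002, -0.0015, 0.0016], [-0.001, -0.0, 0.001])
[316.65827001 262.89342565]
```

View pics/w3.png

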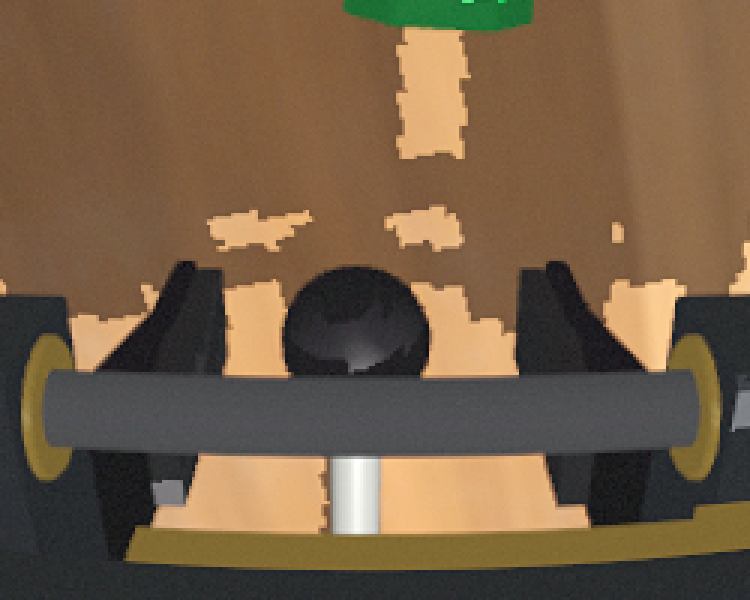

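The ball is about 2 mm left of the midpoint (357 against 370 in the 3x crop). I'll centre it, lower a little and close.

>>> step_arm:
  increments:
    - [[0, -0.002, 0.001], [0, 0, 0]]
    - [[0, -0.002, 0.002], [0, 0, 0]]
    - [[0, -0.002, 0.0025], [0, 0, 0]]

```text
time: 3.0
ee_pos: [0.4759, -0.1448, 0.0036]
eef_rot: [0.777, 0.63, -0.0, -0.0]
ft_force: [-0.8, 0.3, -0.3]
width: 0.0566
```

>>> step_arm:
  increments:
    - [[0, 0, 0], [0, 0, 0]]
    - [[0, 0, 0], [0, 0, 0]]
    - [[0, 0, 0], [0, 0, 0]]
    - [[0, 0, 0], [0, 0, 0]]
    - [[0, 0, 0], [0, 0, 0]]
  hand: 1
  grip_force: 60

```text
time: 3.5
ee_pos: [0.4759, -0.1448, 0.0036]
eef_rot: [0.777, 0.63, -0.0, -0.0]
ft_force: [0.3, -0.7, 0.1]
width: 0.0256
```

```bash
python3 - <<'E'
from bench import r
from h import *
s=r.read_state(); print(s["time"],s["width"],s["ee_pos"],s["ft_force"])
w=r.camera("wrist");cv2.imwrite("pics/w4.png",w["pixels"][150:350,200:450].repeat(3,0).repeat(3,1))
E
```

```text
3.5 0.02561700826598455 [ 0.47592596 -0.14478492  0.00362918] [ 0.32538155 -0.67082377  0.06330695]
```

View pics/w4.png

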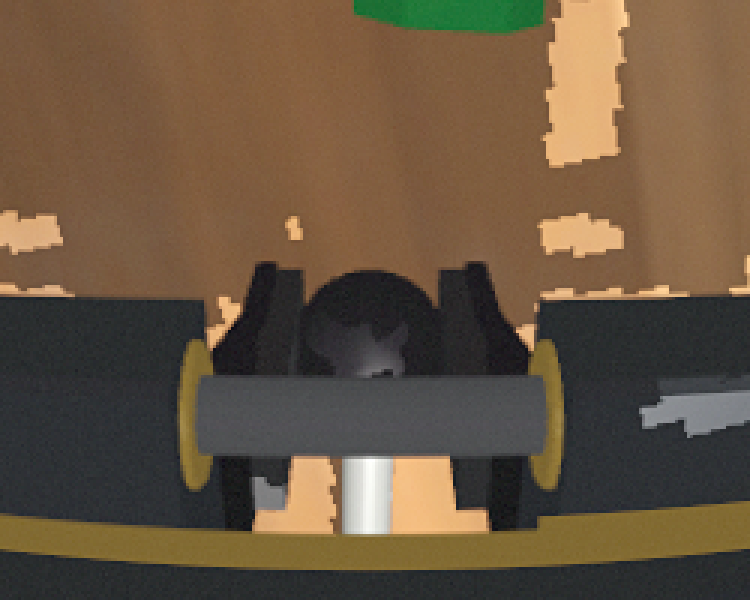

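The ball is gripped between the pads and the opening stopped at 25.6 mm. Lifting gently.

>>> step_arm:
  increments:
    - [[0, 0, -0.004], [0, 0, 0]]
    - [[0, 0, -0.012], [0, 0, 0]]
    - [[0, 0, -0.024], [0, 0, 0]]
    - [[0, 0, -0.038], [0, 0, 0]]
    - [[0, 0, -0.05], [0, 0, 0]]

```text
time: 4.05
ee_pos: [0.4764, -0.1449, 0.0554]
eef_rot: [0.777, 0.63, 0.0, 0.0]
ft_force: [-0.3, -0.1, -1.3]
width: 0.0255
```

```bash
python3 - <<'E'
from bench import r
from h import *
s=r.read_state(); print(s["time"],s["width"],s["ee_pos"],s["ft_force"])
w=r.camera("wrist");cv2.imwrite("pics/w5.png",w["pixels"])
w=r.camera("scene");cv2.imwrite("pics/s5.png",cv2.resize(w["pixels"][130:280,220:420],None,fx=4,fy=4))
E
```

```text
4.05 0.025531665809752264 [ 0.47638832 -0.14488035  0.05537479] [-0.26112888 -0.09311113 -1.32900076]
```

View pics/s5.png

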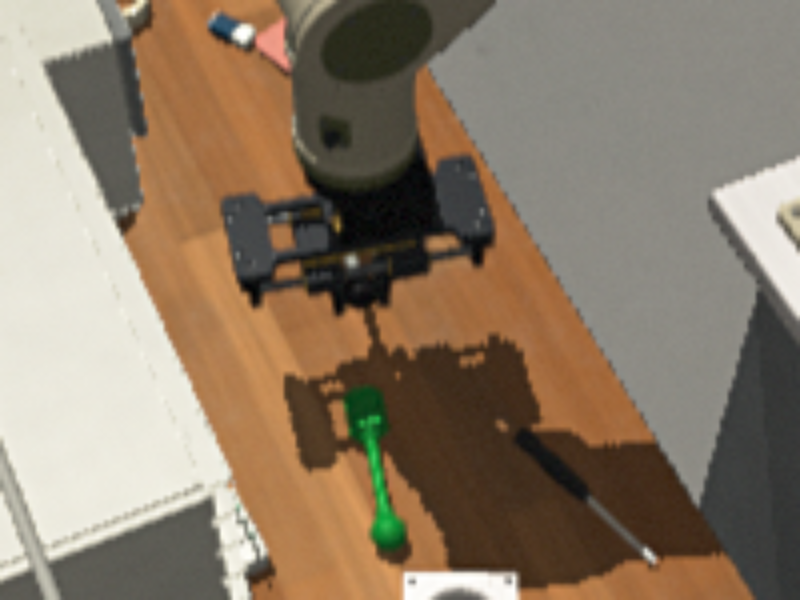

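View pics/w5.png

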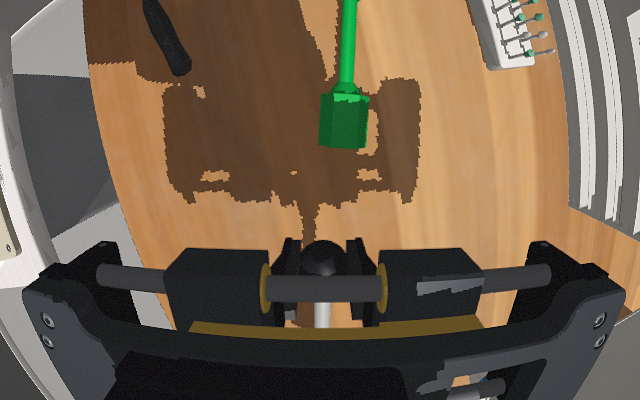

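Held: the wrist view shows the stem still lying across at (322,312), and Fz is -1.3 N, about the tamper's weight. Lifting further.

>>> step_arm:
  increments:
    - [[0, 0, -0.02], [0, 0, 0]]
    - [[0, 0, -0.05], [0, 0, 0]]
    - [[0, 0, -0.085], [0, 0, 0]]
    - [[0, 0, -0.12], [0, 0, 0]]
    - [[0, 0, -0.14], [0, 0, 0]]

```text
time: 4.65
ee_pos: [0.4776, -0.1451, 0.1987]
eef_rot: [0.777, 0.63, 0.001, 0.003]
ft_force: [0.2, 0.3, -1.2]
width: 0.0259
```

>>> step_arm:
  increments:
    - [[0, 0, -0.01], [0, 0, 0]]
    - [[0, 0, -0.02], [0, 0, 0]]
    - [[0, 0, -0.02], [0, 0, 0]]
    - [[0, 0, -0.02], [0, 0, 0]]
    - [[0, 0, -0.02], [0, 0, 0]]

```text
time: 5.15
ee_pos: [0.477, -0.1449, 0.2175]
eef_rot: [0.777, 0.63, 0.001, 0.002]
ft_force: [0.3, -0.2, -1.4]
width: 0.0256
```

```bash
python3 - <<'E'
from bench import r
from h import *
s=r.read_state(); print(s["time"],s["width"],s["ee_pos"],s["ft_force"])
w=r.camera("wrist");cv2.imwrite("pics/w6.png",w["pixels"])
w=r.camera("top");cv2.imwrite("pics/t6.png",cv2.resize(w["pixels"][130:280,260:460],None,fx=4,fy=4))
E
```

```text
5.15 0.025640680738414013 [ 0.47695729 -0.14491889  0.21746476] [ 0.25062472 -0.20885841 -1.40513096]
```

View pics/t6.png

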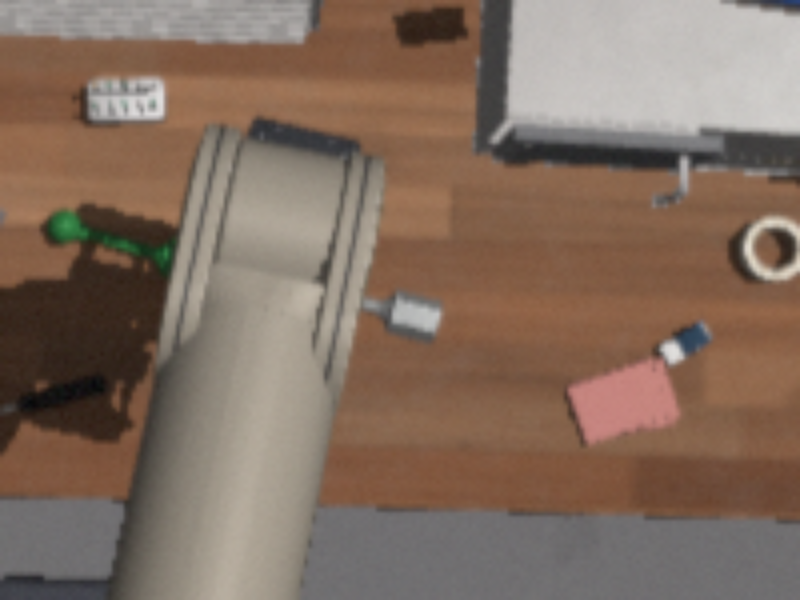

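View pics/w6.png

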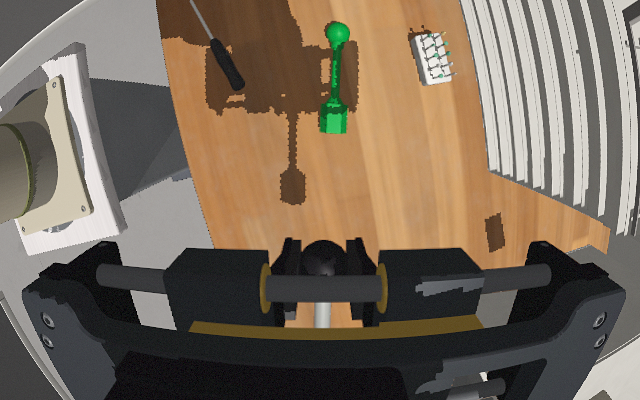

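The tamper is held level across the fingers; the top view shows the foot at (415,315) of the crop, with nothing beneath the swing path. Easing to 8.5 N.

>>> step_arm:
  increments:
    - [[0, 0, 0], [0, 0, 0]]
    - [[0, 0, 0], [0, 0, 0]]
    - [[0, 0, 0], [0, 0, 0]]
    - [[0, 0, 0], [0, 0, 0]]
    - [[0, 0, 0], [0, 0, 0]]
  hand: 1
  grip_force: 8.5

```text
time: 5.75
ee_pos: [0.4772, -0.1448, 0.2179]
eef_rot: [0.777, 0.63, 0.001, 0.002]
ft_force: [-0.2, -0.2, -1.7]
width: 0.0274
```

>>> step_arm:
  increments:
    - [[0, 0, 0], [0, 0, 0]]
    - [[0, 0, 0], [0, 0, 0]]
    - [[0, 0, 0], [0, 0, 0]]
    - [[0, 0, 0], [0, 0, 0]]
    - [[0, 0, 0], [0, 0, 0]]

```text
time: 6.25
ee_pos: [0.4773, -0.1446, 0.2179]
eef_rot: [0.777, 0.63, 0.001, 0.002]
ft_force: [0.6, 0.4, -0.7]
width: 0.0272
```

>>> step_arm:
  increments:
    - [[0, 0, 0], [0, 0, 0]]
    - [[0, 0, 0], [0, 0, 0]]
    - [[0, 0, 0], [0, 0, 0]]
    - [[0, 0, 0], [0, 0, 0]]
    - [[0, 0, 0], [0, 0, 0]]

```text
time: 6.75
ee_pos: [0.4773, -0.1446, 0.2179]
eef_rot: [0.777, 0.63, 0.001, 0.002]
ft_force: [0.7, -0.1, -2.1]
width: 0.0272
```

>>> step_arm:
  increments:
    - [[0, 0, 0], [0, 0, 0]]
    - [[0, 0, 0], [0, 0, 0]]
    - [[0, 0, 0], [0, 0, 0]]
    - [[0, 0, 0], [0, 0, 0]]
    - [[0, 0, 0], [0, 0, 0]]

```text
time: 7.25
ee_pos: [0.4773, -0.1446, 0.2179]
eef_rot: [0.777, 0.63, 0.001, 0.002]
ft_force: [-0.3, -0.5, -2.6]
width: 0.0272
```

>>> step_arm:
  increments:
    - [[0, 0, 0], [0, 0, 0]]
    - [[0, 0, 0], [0, 0, 0]]
    - [[0, 0, 0], [0, 0, 0]]
    - [[0, 0, 0], [0, 0, 0]]
    - [[0, 0, 0], [0, 0, 0]]

```text
time: 7.75
ee_pos: [0.4773, -0.1446, 0.2179]
eef_rot: [0.777, 0.63, 0.001, 0.002]
ft_force: [-0.4, -0.3, -1.5]
width: 0.0275
```

```bash
python3 - <<'E'
from bench import r
from h import *
import pickle
s=r.read_state(); print(s["time"],s["width"],s["ee_pos"],s["ft_force"])
w=r.camera("wrist");cv2.imwrite("pics/w7.png",w["pixels"]);pickle.dump(w,open("w7.pkl","wb"))
b=s["ee_pos"]+np.array([0,0,.0105]);print(b,proj(w,b,True),proj(w,b-[0,0,.12],True))
w=r.camera("scene");cv2.imwrite("pics/s7.png",cv2.resize(w["pixels"][130:280,220:420],None,fx=4,fy=4))
E
```

```text
7.75 0.027480457512830497 [ 0.4772671  -0.14460802  0.21786154] [-0.4162965  -0.34959035 -1.53901626]
[ 0.4772671  -0.14460802  0.22836154] [319.39284084 264.22501209] [320.2100007  203.15327353]
```

View pics/w7.png

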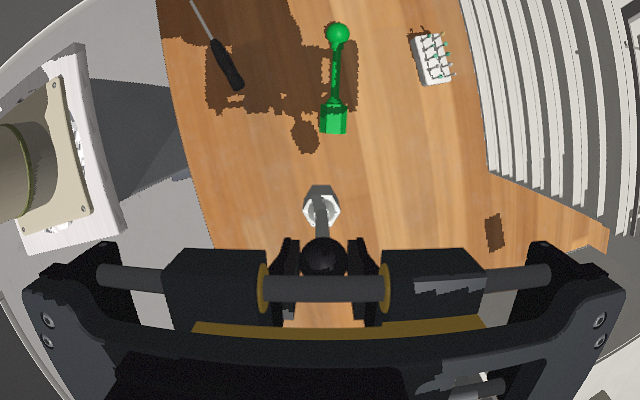

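View pics/s7.png

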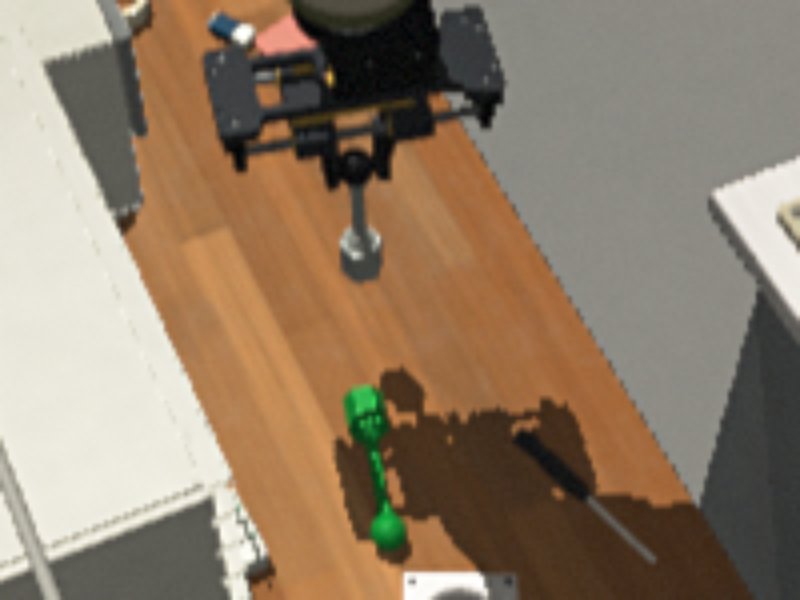

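The wrist view shows the foot hexagon at (321,205), almost straight below the ball at (323,257). The scene view shows the tamper hanging upright, so I'll regrip firmly.

>>> step_arm:
  increments:
    - [[0, 0, 0], [0, 0, 0]]
    - [[0, 0, 0], [0, 0, 0]]
    - [[0, 0, 0], [0, 0, 0]]
    - [[0, 0, 0], [0, 0, 0]]
    - [[0, 0, 0], [0, 0, 0]]
  hand: 1
  grip_force: 60

```text
time: 8.35
ee_pos: [0.4773, -0.1446, 0.2179]
eef_rot: [0.777, 0.63, 0.001, 0.002]
ft_force: [-0.5, -0.1, -1.5]
width: 0.0251
```

>>> step_arm:
  increments:
    - [[0, 0, 0], [0, 0, 0]]
    - [[0, 0, 0], [0, 0, 0]]
    - [[0, 0, 0], [0, 0, 0]]

```text
time: 8.65
ee_pos: [0.4773, -0.1446, 0.2179]
eef_rot: [0.777, 0.63, 0.001, 0.002]
ft_force: [0.3, -0.2, 0.0]
width: 0.0255
```

```bash
python3 - <<'E'
from bench import r
from h import *
s=r.read_state(); print(s["time"],s["width"],s["ee_pos"],s["ft_force"],s["joint_positions"])
w=r.camera("wrist");S=r.camera("scene");import pickle;pickle.dump((s,w,S),open("g8.pkl","wb"))
cv2.imwrite("pics/w8.png",cv2.resize(w["pixels"][170:290,270:380],None,fx=5,fy=5,interpolation=cv2.INTER_CUBIC))
cv2.imwrite("pics/s8.png",cv2.resize(S["pixels"][155:210,280:340],None,fx=10,fy=10,interpolation=cv2.INTER_CUBIC))
b=s["ee_pos"]+np.array([0,0,.0105])
for k in (0,.086,.12): print(k,(proj(w,b-[0,0,k],True)-[270,170])*5+2,(proj(S,b-[0,0,k])-[280,155])*10+4.5)
E
```

```text
8.65 0.025521332751837073 [ 0.47725302 -0.14463597  0.21786053] [ 0.33364328 -0.1625017   0.04668731] [ 0.67968882  0.08412248 -0.49914601  1.77524369  0.04274581  1.28792574
 -0.03825792]
0 [248.89784599 473.2497415 ] [285.24946349 164.44092175]
0.086 [252.18914765 226.53566823] [291.63083585 344.19175651]
0.12 [253.0103806  167.83680066] [293.97721148 410.28458963]
```

View pics/w8.png

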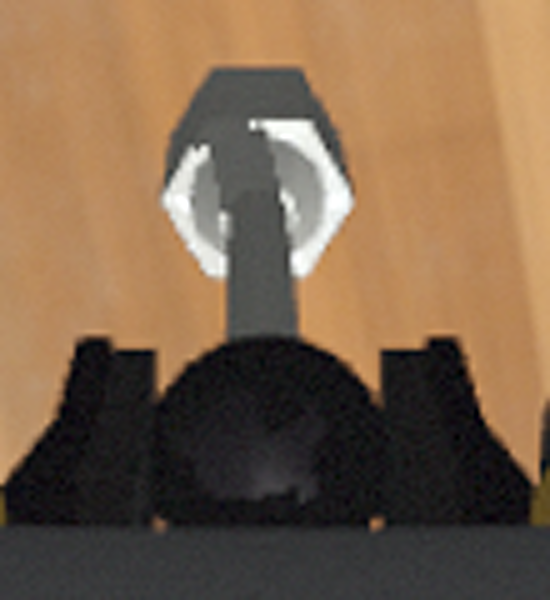

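View pics/s8.png

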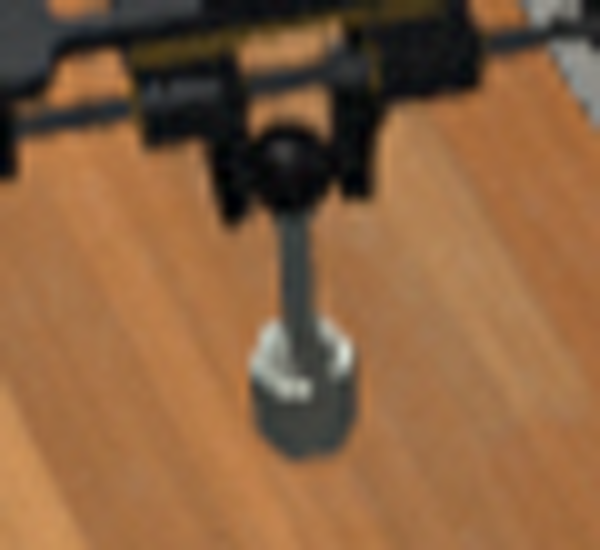

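The tamper is plumb within about 2° by my projection check (foot and ball residuals under 3 mm apart) and gripped at 60 N. Next I carry it over the well.

```bash
python3 - <<'E'
from bench import r
from h import *
s=r.read_state(); print(delta(s,[.522,.128,.218],-12))
import pickle
d=pickle.load(open("cam0.pkl","rb"))["top"]
print(onz(d,291,137,0),onz(d,291,137,.2),onz(d,291,148,0.03))
E
```

```text
([0.276, -0.0127, -0.0004], [0.005, 0.001, 0.001])
[ 0.69962899 -0.01811451  0.        ] [ 0.65813603 -0.03273197  0.2       ] [ 0.65687281 -0.02155971  0.03      ]
```

>>> step_arm:
  increments:
    - [[0.006, 0, 0], [0, 0, 0]]
    - [[0.02, -0.001, 0], [0.001, 0, 0]]
    - [[0.042, -0.002, 0], [0.002, 0, 0]]
    - [[0.068, -0.003, 0], [0.003, 0, 0]]
    - [[0.095, -0.004, 0], [0.005, 0, 0]]

```text
time: 9.25
ee_pos: [0.4931, -0.0487, 0.2179]
eef_rot: [0.777, 0.63, -0.0, 0.0]
ft_force: [-0.2, 0.1, -1.9]
width: 0.0255
```

>>> step_arm:
  increments:
    - [[0.027, -0.001, 0], [0, 0, 0]]
    - [[0.054, -0.002, 0], [0, 0, 0]]
    - [[0.081, -0.003, 0], [0, 0, 0]]
    - [[0.104, -0.005, 0], [0, 0, 0]]
    - [[0.125, -0.006, 0], [0, 0, 0]]

```text
time: 9.75
ee_pos: [0.5127, 0.0776, 0.218]
eef_rot: [0.776, 0.631, -0.0, 0.0]
ft_force: [-0.4, -1.4, -1.5]
width: 0.0255
```

```bash
python3 - <<'E'
from bench import r
from h import *
s=r.read_state(); print(s["time"],s["width"],s["ee_pos"],s["joint_positions"],delta(s,[.522,.128,.218],-12))
E
```

```text
9.75 0.02550585467881357 [0.51268295 0.07761745 0.21799543] [ 0.39628784  0.15834626 -0.69280543  1.7162123   0.10464752  1.30456725
 -0.5242597 ] ([0.0512, -0.0012, -0.0], [-0.0, 0.0, 0.003])
```

>>> step_arm:
  increments:
    - [[0.018, 0, 0], [0, 0, 0]]
    - [[0.034, -0.001, 0], [0, 0, 0]]
    - [[0.045, -0.001, 0], [0, 0, 0]]
    - [[0.051, -0.001, 0], [0, 0, 0]]
    - [[0.051, -0.001, 0], [0, 0, 0]]

```text
time: 10.25
ee_pos: [0.522, 0.1286, 0.218]
eef_rot: [0.776, 0.631, 0.0, -0.0]
ft_force: [-0.2, 0.2, -1.4]
width: 0.0258
```

```bash
python3 - <<'E'
from bench import r
from h import *
s=r.read_state(); print(s["time"],s["width"],s["ee_pos"],delta(s,[.522,.128,.18],-12))
w=r.camera("wrist");S=r.camera("scene");import pickle;pickle.dump((s,w,S),open("g9.pkl","wb"))
cv2.imwrite("pics/w9.png",w["pixels"])
cv2.imwrite("pics/s9.png",cv2.resize(S["pixels"][200:330,260:400],None,fx=5,fy=5,interpolation=cv2.INTER_CUBIC))
E
```

```text
10.25 0.02575861948982086 [0.52204104 0.1286281  0.2179691 ] ([-0.0006, 0.0001, 0.038], [-0.0, -0.0, 0.004])
```

View pics/w9.png

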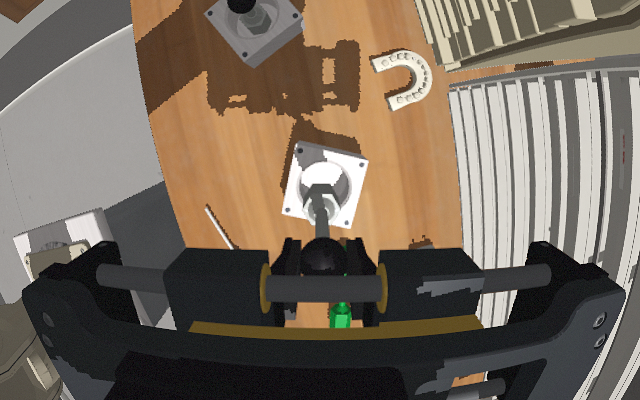

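View pics/s9.png

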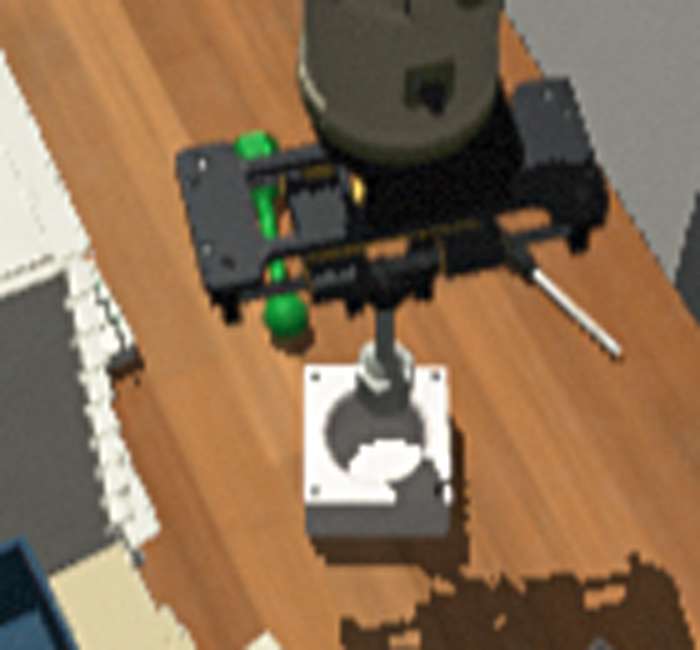

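The foot hangs above the empty well; the stand is at (326,186) in the wrist view. I'll measure the well relative to the foot in the same wrist image.

```bash
python3 - <<'E'
import pickle
from h import *
s,w,S=pickle.load(open("g9.pkl","rb"))
cv2.imwrite("pics/w9c.png",cv2.resize(w["pixels"][130:280,265:385],None,fx=5,fy=5,interpolation=cv2.INTER_CUBIC))
E
```

```text
(no output)
```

View pics/w9c.png

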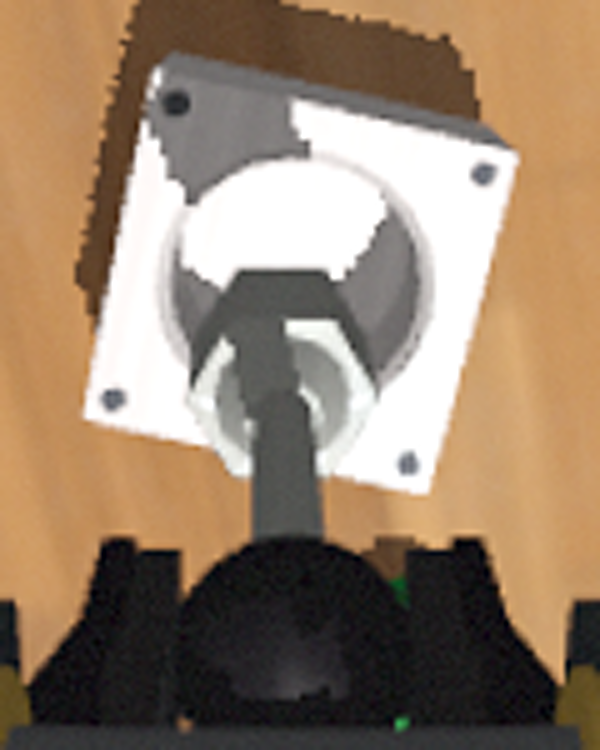

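```bash
python3 - <<'E'
import pickle
from h import *
s,w,S=pickle.load(open("g9.pkl","rb"))
f=lambda X,Y,z:onz(w,265+(X+.5)/5-.5,130+(Y+.5)/5-.5,z,True)
P=[f(*q,.05) for q in [(177,102),(484,173),(408,463),(113,399)]]
print("well",np.mean(P,0)); zb=s["ee_pos"][2]+.0105
print("footring",f(283,396,zb-.086),"ball",f(294,650,zb),"tcp",s["ee_pos"], "far face front edge mid",f(282,270,zb-.12))
E
```

```text
well [0.5250129  0.12952109 0.05      ]
footring [0.52363664 0.13362451 0.1424691 ] ball [0.5248075  0.13096043 0.2284691 ] tcp [0.52204104 0.1286281  0.2179691 ] far face front edge mid [0.52597023 0.14657253 0.1084691 ]
```

In the wrist frame the foot is about 4 mm past the well centre along tool +x. I'll correct that and lower.

>>> step_arm:
  increments:
    - [[-0.002, 0.001, 0], [0, 0, 0]]
    - [[-0.004, 0.001, 0.008], [0, 0, 0]]
    - [[-0.004, 0.001, 0.02], [0, 0, 0]]
    - [[-0.004, 0.001, 0.035], [0, 0, 0]]
    - [[-0.004, 0.001, 0.05], [0, 0, 0]]

```text
time: 10.85
ee_pos: [0.5219, 0.1228, 0.1662]
eef_rot: [0.776, 0.63, -0.001, -0.0]
ft_force: [0.2, 1.0, -1.7]
width: 0.0255
```

```bash
python3 - <<'E'
from bench import r
from h import *
s=r.read_state(); print(s["time"],s["width"],s["ee_pos"],s["ft_force"])
w=r.camera("wrist");S=r.camera("scene");T=r.camera("top")
a=cv2.resize(w["pixels"][130:290,265:385],None,fx=3,fy=3,interpolation=cv2.INTER_CUBIC);b=cv2.resize(S["pixels"][240:320,300:360],None,fx=6,fy=6,interpolation=cv2.INTER_CUBIC)
cv2.imwrite("pics/w10.png",np.hstack([a,b]))
E
```

```text
10.85 0.0255438503174673 [0.52192473 0.12282307 0.1661635 ] [ 0.18548408  1.04512812 -1.66616505]
```

View pics/w10.png

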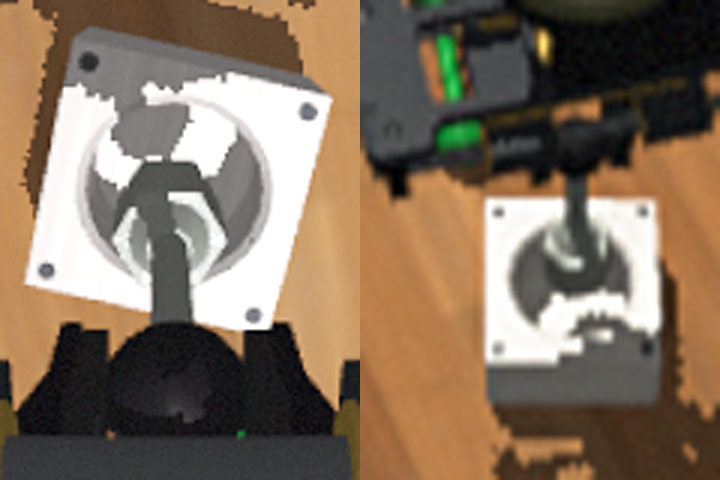

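```bash
python3 - <<'E'
from bench import r
from h import *
s=r.read_state();w=r.camera("wrist")
f=lambda X,Y,z:onz(w,265+(X+.5)/3-.5,130+(Y+.5)/3-.5,z,True)
zb=s["ee_pos"][2]+.0105
print(s["time"],s["ee_pos"],np.mean([f(*q,.05) for q in [(89,62),(308,112),(254,315),(47,271)]],0),f(169,237,zb-.086),f(172,162,zb-.12),f(175,390,zb),delta(s,[.522,.125,.13],-12))
E
```

```text
11.0 [0.52141031 0.12285678 0.16638019] [0.52431862 0.12920774 0.05      ] [0.52269832 0.12792779 0.09088019] [0.52595952 0.14046127 0.05688019] [0.52401216 0.1251954  0.17688019] ([0.0023, 0.0002, 0.0364], [-0.003, 0.001, 0.003])
```

>>> step_arm:
  increments:
    - [[0.001, 0.001, 0.006], [0, 0, 0]]
    - [[0.001, 0.001, 0.015], [0, 0, 0]]
    - [[0.001, 0.001, 0.025], [0, 0, 0]]
    - [[0.001, 0.001, 0.034], [0, 0, 0]]
    - [[0.001, 0.001, 0.04], [0, 0, 0]]

```text
time: 11.55
ee_pos: [0.5227, 0.1237, 0.1262]
eef_rot: [0.776, 0.63, -0.001, -0.001]
ft_force: [0.3, 0.6, -1.2]
width: 0.0256
```

>>> step_arm:
  increments:
    - [[0, 0, 0.001], [0, 0, 0]]
    - [[0, 0, 0.002], [0, 0, 0]]
    - [[0, 0, 0.003], [0, 0, 0]]

```text
time: 11.85
ee_pos: [0.5229, 0.1238, 0.1234]
eef_rot: [0.776, 0.63, -0.001, -0.0]
ft_force: [0.2, -0.2, -0.1]
width: 0.0259
```

>>> step_arm:
  increments:
    - [[0, 0, 0.001], [0, 0, 0]]
    - [[0, 0, 0.002], [0, 0, 0]]
    - [[0, 0, 0.003], [0, 0, 0]]
    - [[0, 0, 0.004], [0, 0, 0]]

```text
time: 12.25
ee_pos: [0.5241, 0.1248, 0.1214]
eef_rot: [0.776, 0.631, 0.001, 0.0]
ft_force: [-3.2, 1.0, 19.0]
width: 0.0254
```

>>> step_arm:
  increments:
    - [[0, 0, 0.001], [0, 0, 0]]
    - [[0, 0, 0.002], [0, 0, 0]]

```text
time: 12.45
ee_pos: [0.5249, 0.1259, 0.1213]
eef_rot: [0.776, 0.631, 0.002, 0.0]
ft_force: [-4.2, 1.0, 20.9]
width: 0.0253
```

Contact is 19–21 N at TCP z 0.121, so the foot is on the floor. Checking by camera.

```bash
python3 - <<'E'
from bench import r
from h import *
s=r.read_state(); print(s["time"],s["width"],s["ee_pos"],s["ft_force"])
w=r.camera("wrist");S=r.camera("scene")
a=cv2.resize(w["pixels"][130:290,265:385],None,fx=3,fy=3,interpolation=cv2.INTER_CUBIC);b=cv2.resize(S["pixels"][240:320,300:360],None,fx=6,fy=6,interpolation=cv2.INTER_CUBIC)
cv2.imwrite("pics/w11.png",np.hstack([a,b]))
E
```

```text
12.45 0.025317997694391706 [0.5248811  0.12594934 0.12129139] [-4.17799164  1.0249996  20.88249959]
```

View pics/w11.png

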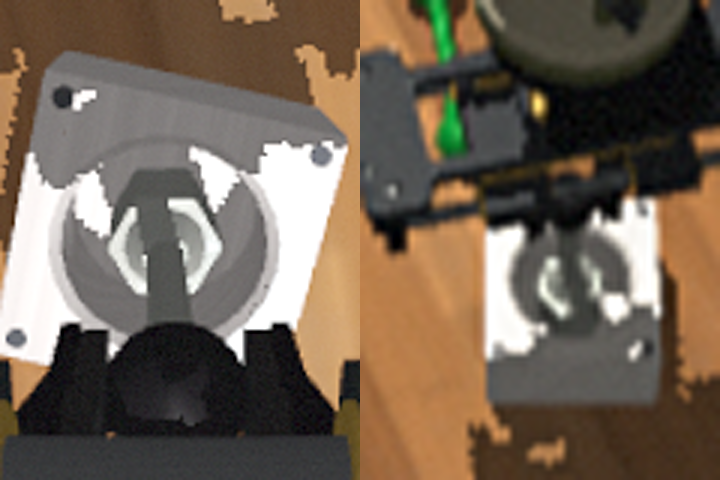

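The foot is in the well, well centred and upright. I'll unload the press, then release.

>>> step_arm:
  increments:
    - [[0, 0, 0], [0, 0, 0]]
    - [[0, 0, 0], [0, 0, 0]]
    - [[0, 0, 0], [0, 0, 0]]

```text
time: 12.85
ee_pos: [0.5252, 0.1261, 0.1217]
eef_rot: [0.776, 0.631, 0.002, 0.001]
ft_force: [-0.8, 1.2, 2.3]
width: 0.0252
```

>>> step_arm:
  increments:
    - [[0, 0, 0], [0, 0, 0]]
    - [[0, 0, 0], [0, 0, 0]]
    - [[0, 0, 0], [0, 0, 0]]
    - [[0, 0, 0], [0, 0, 0]]
    - [[0, 0, 0], [0, 0, 0]]
  grip_force: 9

```text
time: 13.35
ee_pos: [0.5251, 0.1261, 0.1216]
eef_rot: [0.776, 0.631, 0.002, 0.001]
ft_force: [0.3, 1.0, 0.5]
width: 0.027
```

>>> step_arm:
  increments:
    - [[0, 0, 0], [0, 0, 0]]
    - [[0, 0, 0], [0, 0, 0]]
    - [[0, 0, 0], [0, 0, 0]]
    - [[0, 0, 0], [0, 0, 0]]
    - [[0, 0, 0], [0, 0, 0]]
  hand: -0.4

```text
time: 13.85
ee_pos: [0.5251, 0.1261, 0.1216]
eef_rot: [0.776, 0.631, 0.002, 0.001]
ft_force: [-0.5, -0.5, 0.8]
width: 0.0571
```

```bash
python3 - <<'E'
from bench import r
from h import *
s=r.read_state(); print(s["time"],s["width"],s["ee_pos"],s["ft_force"])
w=r.camera("wrist");S=r.camera("scene")
a=cv2.resize(w["pixels"][130:290,245:405],None,fx=3,fy=3,interpolation=cv2.INTER_CUBIC);b=cv2.resize(S["pixels"][240:320,300:350],None,fx=6,fy=6,interpolation=cv2.INTER_CUBIC)
cv2.imwrite("pics/w12.png",np.hstack([a,b]))
E
```

```text
13.85 0.05706136578763911 [0.52514519 0.12605082 0.12156631] [-0.54502684 -0.49730552  0.75876741]
```

View pics/w12.png

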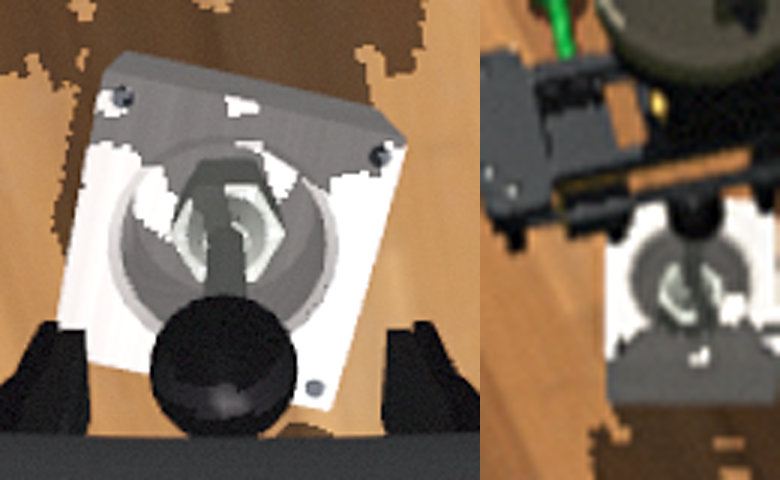

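Released and standing, with the ball clear of both fingers. Retreating straight up.

>>> step_arm:
  increments:
    - [[0, 0, -0.01], [0, 0, 0]]
    - [[0, 0, -0.03], [0, 0, 0]]
    - [[0, 0, -0.06], [0, 0, 0]]
    - [[0, 0, -0.095], [0, 0, 0]]
    - [[0, 0, -0.13], [0, 0, 0]]

```text
time: 14.45
ee_pos: [0.5243, 0.1259, 0.2537]
eef_rot: [0.776, 0.631, 0.002, 0.001]
ft_force: [0.9, -0.3, -0.2]
width: 0.0611
```

>>> step_arm:
  increments:
    - [[-0.03, 0, -0.01], [0, 0, 0]]
    - [[-0.06, 0, -0.02], [0, 0, 0]]
    - [[-0.09, 0, -0.02], [0, 0, 0]]
    - [[-0.1, 0, -0.02], [0, 0, 0]]
    - [[-0.1, 0, -0.02], [0, 0, 0]]

```text
time: 14.95
ee_pos: [0.5038, 0.0267, 0.2739]
eef_rot: [0.777, 0.63, 0.002, 0.001]
ft_force: [1.1, 1.0, -0.2]
width: 0.0607
```

```bash
python3 - <<'E'
from bench import r
from h import *
import pickle
s=r.read_state(); print(s["time"],s["width"],s["ee_pos"],s["ft_force"],np.abs(s["joint_vel"]).max())
w=r.camera("wrist");S=r.camera("scene");T=r.camera("top");pickle.dump((s,w,S,T),open("g13.pkl","wb"))
f=lambda c,a,b,x,y,k:cv2.resize(c["pixels"][a:b,x:y],None,fx=k,fy=k,interpolation=cv2.INTER_CUBIC)
cv2.imwrite("pics/t13.png",np.hstack([f(T,165,225,155,265,4),f(S,260,320,300,360,4)]))
cv2.imwrite("pics/w13.png",w["pixels"])
print(proj(T,[.522,.1293,.128]),proj(S,[.522,.1293,.128]),proj(w,[.522,.1293,.128],True))
E
```

```text
14.95 0.060722802331896794 [0.50379321 0.026725   0.27393045] [ 1.05157313  0.97939828 -0.19126701] 0.04039631141398503
[238.06435224 184.31023594] [335.41954616 274.25076392] [316.74810686  90.74325322]
```

View pics/t13.png

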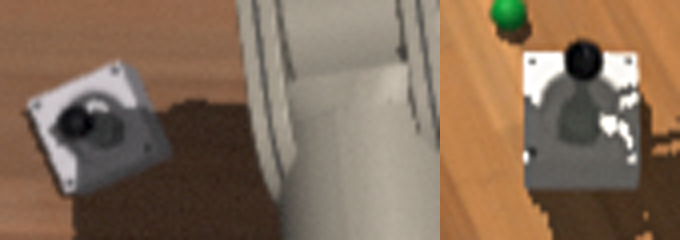

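View pics/w13.png

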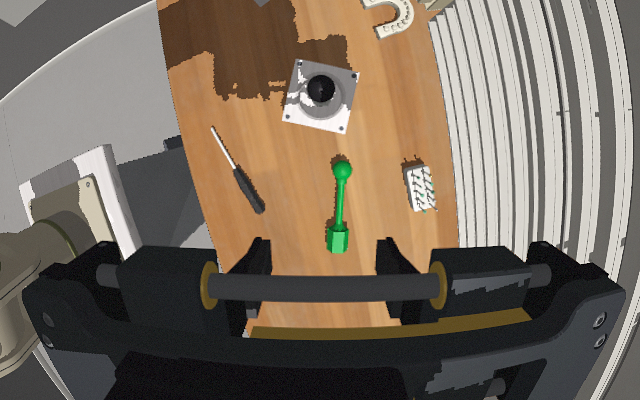

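In the scene view the ball is at (335.7,275.0), against (335.4,274.3) predicted for standing on the centre of the well floor. The short tamper is still at its place. I'll hold briefly and hand in.

>>> step_arm:
  increments:
    - [[0, 0, 0], [0, 0, 0]]
    - [[0, 0, 0], [0, 0, 0]]
    - [[0, 0, 0], [0, 0, 0]]

```text
time: 15.4
ee_pos: [0.5039, 0.0303, 0.2734]
eef_rot: [0.775, 0.632, 0.003, 0.0]
ft_force: [0.6, -0.2, -0.6]
width: 0.0609
```

```bash
python3 - <<'E'
from bench import r
print(r.read_state()["time"]); print(r.close_job())
E
```

```text
15.4
the job is handed in; nothing more can be done
None
```

The long tamper is standing released in the empty stand's well, and I handed the job in at 15.4 s. No verdict is reported.

**What I did:** I gripped it by its black ball at 60 N and lifted it level. I eased to 8.5 N for 2.5 s so it swung down plumb, and regripped at 60 N. I set it foot down in the well until it pressed about 20 N on the floor, then unloaded, released and backed away.

**Last checks:**
- **Standing position:** in the scene view the ball was within 1 px of where it should be when standing on the middle of the well floor. The wrist view also showed it in the stand.
- **Short tamper and look-alikes:** the short tamper still stood at its place, judged by eye in the top view. I never touched the green or pink look-alikes.
- **Gripper:** it is clear of everything, with only about 1 N of noise on the force reading.

**What disagreed:**
- The wrist camera read about 2–3 mm off the TCP position, so I positioned the foot by comparing foot and well in the same image.
- The foot touched the floor with the TCP about 4 mm higher than expected. The ball probably slid a little in the fingers during the light grip.
- When plumb, the tamper leaned about 2° by my estimate, well inside the limit.

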